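# Eject the used test cartridge and trap it

### The arm

A 7-joint arm with a two-finger parallel gripper is mounted at the origin on the work surface. World frame = base frame: x ahead of the robot, y to its left, z up, the work surface at z = 0. Lengths are in m, angles in rad, forces in N, time in s.
With the tool pointing down it reaches from about 0.425 to 0.925 m from the base axis. Payload 6.8 kg.
Tool frame: the origin (TCP) lies on the mounting face of the last link; the fingertips stand 173 mm ahead of it and the grasp point (between the pads) lies 155 mm ahead of it; z points along the fingers, y is the direction in which the jaws open and shut (so a half turn about z gives the same grasp; the last joint's range is limited). The gripper opens to 85 mm and grips with 20 to 120 N. Pads are 22 mm wide; open, the fingers measure 114 mm over their backs; the gripper's body (76 mm by 85 mm) begins 54 mm behind the grasp point. The pads swing forward as they close: fully open they stand 13 mm farther back than shut.
Start: joints at [-1.301, 0.477, 0.022, 1.555, -0.011, 1.109, -0.083], TCP at [0.249, 0.627, 0.405] pointing down, gripper open.
Joint ranges: [-2.96, 2.96], [-0.34, 2.1], [-1.41, 1.46], [0.24, 2.44], [-1.37, 4.51], [0.17, 1.92], [-2.96, 2.96]. Speed limits (rad/s): [2.39, 2.39, 3.14, 3.14, 3.14, 3.14, 3.14].

### API

Orientations are given as a unit quaternion [w, x, y, z].
In Python, from station import sensors, read_camera, bot gives the robot as it stands. The module is installed in compiled form; this text tells all that it offers.
- The arm moves only by the tool play_rows, never from a script. Its argument "commands" is a list of rows, each a list of 4 numbers: the shift along the tool's x, y, z in m, then the turn about the tool's z in degrees. A call has 1 to 20 rows; each row shifts and turns the commanded pose from where the row before left it, along the tool's axes as they then stand; what a row does not reach is not made up. A row lasts 1/10 s, in which the tool goes at most 50 mm and 8.59 degrees, less where a joint would pass 70% of its speed; a pose out of reach is approached as far as the arm can. A call with a gripper value outside its range is refused whole. "claw" is the finger opening in m, from 0 to 0.0854, set as the call begins (left out, the last holds). The fingers move at their own pace and stop on an object; "force" is the grip in N (left out, the last holds). Time passes only in rows, so rows that do not move let the fingers close. It gives the time, the measured TCP pose, the force and the opening at its end, in the units of the state.
- sensors.get_obs(): the state, without advancing time (a new reading comes with each control period).
- read_camera(name): name is "side" or "top"; returns a dict with "frame" (420x560x3 uint8, blue, green, red), "depth" (420x560 float32, m along the optical axis (not along the pixel's ray), 0 where there is no reading), "fx", "fy", "cx", "cy" (pixels), "distortion" ([k1, k2, p1, p2, k3] as OpenCV has them; the pictures are not rectified), "rvec" (rotation vector, rad) and "tvec" (3), from world to camera coordinates, as OpenCV has them. Camera axes: x right, y down, z forward; pixel columns grow to the right and rows downward; lengths in m; the calibration is good to about 2 mm. A picture is of the moment at which its call begins.
- bot.hand_in(): hands the job in, once; it reports no verdict.
The state is a dict: "t": time; "q": joint angles; "joint_vel": joint speeds; "joint_torque": joint torques, N m; "eef_pos": TCP position; "tool_rot": TCP orientation; "contact_force": force on the tool from outside, world axes, zero at the start; "torque": the same for the moment, N m; "gripper_width": opening from 0.0 (shut) to 1.0 (fully open).
Only numpy, scipy, OpenCV 4.12 (cv2) and the standard library are available. Lean on these libraries where they do the work, as an engineer would, in place of code of your own. Each camera call takes 0.05 s, during which the arm holds its last target.

### The job

Press the test reader's green eject key down with one fingertip while the other finger waits over the tray in front of the slot, so that it catches the used cartridge as it springs out, before the cartridge leaves the slot and slides away. Finish while still holding it so: key held down, cartridge popped out a little way and trapped against the other finger. Do not pick the cartridge up, and leave the vials, syringes and the other things on the table alone.

Things in the scene. Friction and masses are not known exactly. Their poses are not given: they have to be found in the camera images.
- reader: bench-top test reader, white, fixed, 190 mm wide (y), 285 deep (x), 152 tall. Origin on the table below the middle of the slot mouth; frame level, z up, -x is the way the cartridge comes out. Housing with screen: x 0 to 190 mm, its front face (x = 0) 80 mm tall, its top rising from there to 148 mm at x = 115. In front, x 0 to -95, a low deck slopes down away from the slot at 0.20 rad.
- slot_mouth (a point): middle of the lower edge of the slot, on the tray floor, 45 mm over the table. The tray is the dark slippery channel, 47 mm wide, that runs from here down the middle of the deck; the white deck on both sides is 4 mm higher than its floor. Axes as the reader's. Lengths called 'out' below are along the slope from this point.
- tray_end (a point): middle of the tray floor at its open front edge, 97 mm out, 26 mm over the table. No stop there: a cartridge that is not caught slides off. Axes as the reader's.
- eject_key (a joint): travel of the green eject key, m: 0 up, 0.008 fully down, square to the deck; spring 2 N at first, 5 N fully down, rises when let go. Its two steel latch teeth (13 to 17 mm out, 5 mm high) block the cartridge and sink with the key, freeing it at about 5 mm. A spring pusher (2.4 N, about 2 N after 20 mm) then shoves the cartridge out at 0.3 to 0.5 m/s, pushing for 55 mm.
- key_top (a point): middle of the top of the green eject key, a pad 24 mm (x) by 20 mm (y), 50 mm out and 55 mm to the +y side of the tray's centre line. Its top is 13 mm over the plane of the tray floor when up, 5 mm when fully down. It moves with the key. Axes those of the deck (z square to it).
- catch_point (a point): fixed point on the tray's centre line, on the tray floor, 50 mm out: level with the key, 55 mm to its -y side. Equally long fingertips 55 mm apart along the reader's y reach the key and this place together: as the key lets go, the tip here is some 8 mm over the floor, in the way of the 16 mm thick cartridge, which then comes out until it meets the finger. Axes as the reader's.
- cartridge: the used test cartridge, loose, about 60 g: white body 61 x 32 x 16 mm with a ribbed blue grip end, 9 mm long and 42 mm wide, 70 mm long in all. At the start only the grip end shows, on the tray floor, its front 12 mm out of the slot. Origin: centre of its underside; x along it from grip end (-x) to tail; it lies at the slope of the tray.
- cartridge_front (a point): middle of the front face of the cartridge's blue grip end, 8 mm over its underside, 35 mm ahead of its origin. At the start at x = -13, y = 0, z = 51 mm in the reader's frame. The tail leaves the slot when this gets to x = -70 mm. Axes as the cartridge's.
- vial_a: a stoppered glass vaccine vial with a blue cap, 24 mm across, 50 mm tall, standing to the right of the reader's tray (on its -y side). Origin: centre of its underside.
- vial_b: a stoppered glass vaccine vial with a red cap, 24 mm across, 50 mm tall, standing to the right of the reader (on its -y side). Origin: centre of its underside.
- spare_cartridge: a second, loose cartridge of the same kind and size (70 x 42 x 16 mm), lying flat on the table to the left of the reader. Not part of the job. Origin: centre of its underside.
- spray_bottle: a white spray bottle, 64 mm across, 190 mm tall, at the left of the table. Origin: centre of its underside.
- swab_jar: a round steel jar with a knobbed lid, 88 mm across, 106 mm tall, at the left of the table. Origin: centre of its underside.
- syringe_a: a capped syringe with a green plunger, lying flat at the near right of the table, 142 mm long, 22 mm over its finger flange, 11 mm tall. Origin: under the middle of its barrel.
- syringe_b: another capped syringe, just like syringe_a, lying flat at the near right of the table. Origin: under the middle of its barrel.
Mind the look-alikes: they are no part of the job. What is meant by the cartridge is not red, and is the larger of those in its own colour.

How it is judged:
By the outcome, as a careful person would: the job done as asked, in the order asked, and still so for the second after the job is handed in, while the arm keeps its last pose, push and grip.
It also fails if it takes over 32 s, if anything falls off the work surface, if the arm or the gripper's body presses on something with over 40 N, if the wrist force passes 120 N, or if a joint passes its speed limit or range.

## Working session

There is one attempt and no reset: what is moved stays moved. The work goes in short steps, Python scripts to look and compute and a tool call to move; the robot and the scene stay as the last step left them, time stands still between calls to the robot, and variables do not carry over. Pictures are saved under pics/ and viewed, and the job is handed in when it is done.

Besides the shell and the picture viewer there is one more tool, called after "Call:" as a command line: name --pt "numbers of a row" for each row, then --argument value for the rest. play_rows: Moves the arm, as the interface text tells. Its arguments: {"type":"object","properties":{"commands":{"type":"array"},"claw":{"type":"number"},"force":{"type":"number"}},"required":["commands"]}

```bash
mkdir -p pics; cat > h.py <<'E'
import numpy as np, cv2, pickle
from station import sensors, read_camera, bot
def grab(n):
    c=read_camera(n); pickle.dump(c,open(f'{n}.pkl','wb')); return c
def load(n): return pickle.load(open(f'{n}.pkl','rb'))
def world(c,u,v,d=None):
    K=np.array([[c['fx'],0,c['cx']],[0,c['fy'],c['cy']],[0,0,1]])
    p=cv2.undistortPoints(np.array([[[u,v]]],float),K,np.array(c['distortion']))[0,0]
    if d is None:
        a=c['depth'][int(v)-1:int(v)+2,int(u)-1:int(u)+2]; d=np.median(a[a>0])
    R=cv2.Rodrigues(np.array(c['rvec'],float))[0]
    return R.T@(np.array([p[0]*d,p[1]*d,d])-np.array(c['tvec']).ravel())
def proj(c,P):
    K=np.array([[c['fx'],0,c['cx']],[0,c['fy'],c['cy']],[0,0,1]])
    return cv2.projectPoints(np.array(P,float).reshape(-1,1,3),np.array(c['rvec'],float),np.array(c['tvec'],float),K,np.array(c['distortion']))[0][:,0]
E
python3 - <<'E'
from h import *
print(sensors.get_obs())
for n in('side','top'):
    c=grab(n); cv2.imwrite(f'pics/{n}0.png',c['frame'])
    R=cv2.Rodrigues(np.array(c['rvec'],float))[0]; print(n,-R.T@np.array(c['tvec']).ravel(),R[2])
E
```

```text
{'t': 0.0, 'q': array([-1.30106297,  0.47781376,  0.0223745 ,  1.55649548, -0.01151498,
        1.10929029, -0.08311219]), 'joint_vel': array([ 0.00076612, -0.00119624, -0.00071366, -0.00125045,  0.00026314,
       -0.00012286, -0.00140178]), 'joint_torque': array([-2.83004838e-04, -5.96442747e+01,  1.60804007e+00, -2.81188130e+01,
        1.25383178e-02,  9.26323322e-03,  3.42602482e-05]), 'eef_pos': array([0.24891491, 0.62711775, 0.40369834]), 'tool_rot': array([-1.05472327e-04,  1.87808928e-01,  9.82205134e-01, -9.33188461e-04]), 'contact_force': array([-0.38237745,  0.08549267,  0.34794926]), 'torque': array([ 0.03943967, -0.01485592, -0.00214898]), 'gripper_width': 1.0015504010544451}
side [ 0.40214997 -0.71988717  0.90989631] [ 0.14039237  0.69667346 -0.70351693]
top [0.46075988 0.13344049 1.41092339] [ 0.08760047 -0.02580308 -0.99582145]
```

View pics/side0.png

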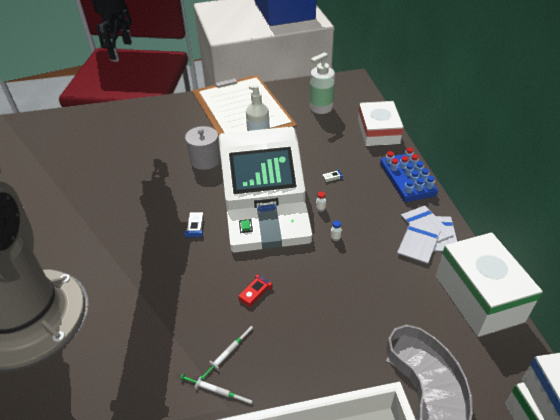

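View pics/top0.png

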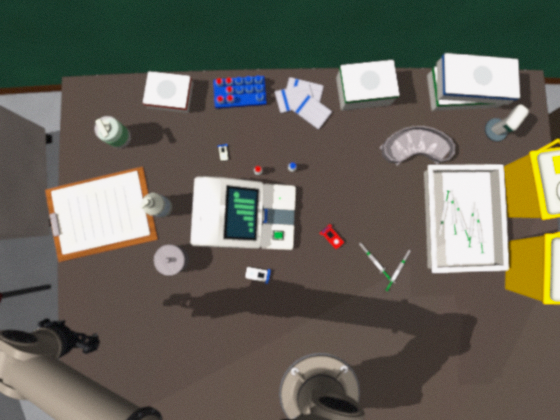

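Side picture: candidates are the cartridge in the slot (266,206), the blue and white spare on the table (195,224), a red one (255,291) and a small one (333,176). By the description, it's the one in the slot. I'll check it in close crops.

```bash
python3 - <<'E'
from h import *
s=load('side')['frame'];t=load('top')['frame']
cv2.imwrite('pics/side0c.png',cv2.resize(s[180:265,215:325],None,fx=7,fy=7,interpolation=cv2.INTER_CUBIC))
cv2.imwrite('pics/top0c.png',cv2.resize(t[165:260,185:305],None,fx=6,fy=6,interpolation=cv2.INTER_CUBIC))
E
```

```text
(no output)
```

View pics/side0c.png

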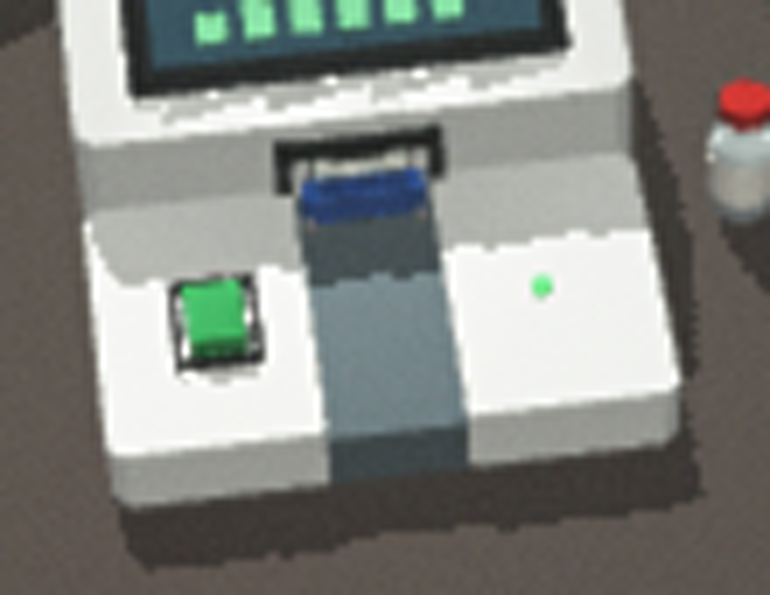

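View pics/top0c.png

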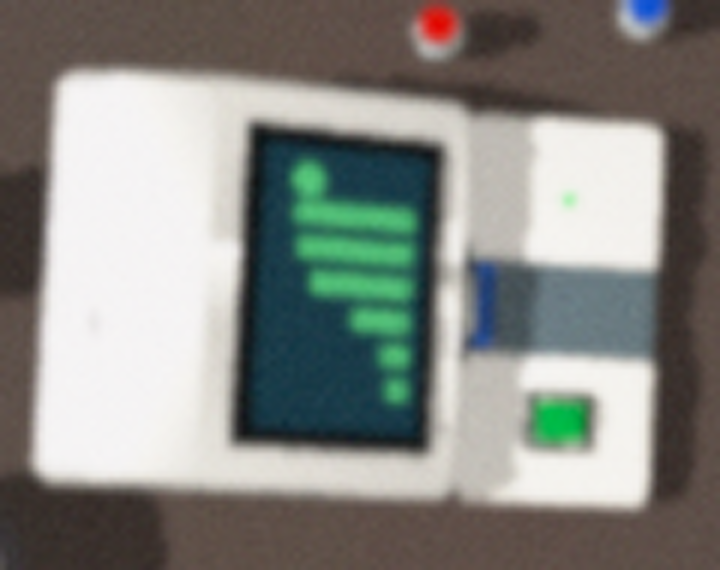

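Side crop: the blue grip end is in the slot at about (267,208), with the dark tray below it. The green key is at (246,224) on the reader's +y side. The top view agrees: blue end at (265,216), key at (278,235). So this is the right cartridge. Next I'll fit the reader pose.

```bash
cat > fit.py <<'E'
from h import *
from scipy.optimize import least_squares
S=lambda u,v:(215+(u+.5)/7-.5,180+(v+.5)/7-.5)
T=lambda u,v:(185+(u+.5)/6-.5,165+(v+.5)/6-.5)
c2,s2=np.cos(.2),np.sin(.2)
def pt(o,y,h): return np.array([-o*c2-h*s2,y,.045-o*s2+h*c2])
obs=[('side',S(330,437),pt(.097,.0235,0)),('side',S(467,428),pt(.097,-.0235,0)),('side',S(216,308),pt(.05,.055,.013)),
('side',S(107,458),pt(.097,.095,.004)),('side',S(680,388),pt(.097,-.095,.004)),
('side',S(82,145),np.array([0,.095,.08])),('side',S(632,85),np.array([0,-.095,.08])),
('top',T(656,356),pt(.097,.0235,0)),('top',T(658,268),pt(.097,-.0235,0)),('top',T(560,421),pt(.05,.055,.013)),
('top',T(650,508),pt(.097,.095,.004)),('top',T(664,122),pt(.097,-.095,.004))]
cam={n:load(n) for n in('side','top')}
def W(p,P):
    c,s=np.cos(p[2]),np.sin(p[2]); return np.array([p[0]+c*P[0]-s*P[1],p[1]+s*P[0]+c*P[1],P[2]])
def res(p,sel=('side','top')):
    return np.concatenate([proj(cam[n],W(p,P))[0]-np.array(uv) for n,uv,P in obs if n in sel])
if __name__=='__main__':
    for sel in (('side',),('top',),('side','top')):
        r=least_squares(res,[.53,.25,1.57],args=(sel,),loss='soft_l1'); print(sel,r.x,np.round(r.fun.reshape(-1,2),1).tolist())
    p=r.x; np.save('reader.npy',p)
    print('key',W(p,pt(.05,.055,.013)),'catch',W(p,pt(.05,0,0)))
    for n,uv in(('side',S(216,305)),('side',S(390,350)),('side',S(200,400)),('side',S(560,340)),('top',T(560,421)),('top',T(600,312)),('top',T(600,200)),('top',T(600,460))):
        w=world(cam[n],*uv); c,s=np.cos(p[2]),np.sin(p[2]); d=w-[p[0],p[1],0]
        l=np.array([c*d[0]+s*d[1],-s*d[0]+c*d[1],w[2]]); print(n,w,'reader',l.round(4),'h',((l[2]-.045)*c2-l[0]*s2).round(4))
E
python3 fit.py
```

```text
('side',) [0.54191366 0.15851926 1.49424715] [[-0.5, 0.3], [0.3, -0.8], [-0.2, 0.0], [0.1, -0.0], [0.5, 0.4], [-1.0, -0.0], [0.6, -0.2]]
('top',) [0.54132364 0.15946098 1.50333921] [[-0.5, 0.8], [-0.2, -0.2], [0.7, -0.3], [-0.1, -0.6], [0.1, 0.4]]
('side', 'top') [0.5417516  0.15893572 1.49748206] [[-0.4, 0.1], [0.3, -1.0], [-0.2, -0.0], [0.1, -0.0], [0.5, 0.2], [-1.1, -0.1], [0.5, -0.4], [-0.3, 0.8], [0.0, -0.2], [0.8, -0.3], [-0.1, -0.6], [0.4, 0.4]]
key [0.48312074 0.11151694 0.0478074 ] catch [0.53816218 0.11006403 0.03506653]
side [0.4837316  0.11152572 0.04896103] reader [-0.0515  0.0544  0.049 ] h 0.0141
side [0.53848303 0.09477088 0.03114738] reader [-0.0642 -0.0014  0.0311] h -0.0008
side [0.47296963 0.0856213  0.03274745] reader [-0.0782  0.0632  0.0327] h 0.0035
side [0.59418662 0.08422588 0.03327779] reader [-0.0707 -0.0578  0.0333] h 0.0026
top [0.4822932  0.11382403 0.04745822] reader [-0.0493  0.056   0.0475] h 0.0122
top [0.53605027 0.0923522  0.03325347] reader [-0.0668  0.0008  0.0333] h 0.0018
top [0.59179195 0.09088503 0.03466199] reader [-0.0642 -0.0549  0.0347] h 0.0026
top [0.46272287 0.09436041 0.03430631] reader [-0.0702  0.0741  0.0343] h 0.0035
```

Both cameras agree: yaw 1.497 and the slot at (0.542, 0.159). Key top is at about (0.483, 0.112, 0.048). The deck slopes while the fingers stay vertical, so the tips' uphill edge lands first. I'll aim about 4 mm downhill of the key's middle.

Call:
play_rows --pt "-0.01 -0.009 0 0" --pt "-0.02 -0.018 0 4" --pt "-0.029 -0.0258 0 -4" --pt "-0.029 -0.0258 0 0" --pt "-0.029 -0.0258 0 0" --pt "-0.029 -0.0258 0 0" --pt "-0.029 -0.0258 0 0" --pt "-0.029 -0.0258 0 0" --pt "-0.029 -0.0258 0 0" --pt "-0.029 -0.0258 0 0" --pt "-0.029 -0.0258 0 0" --pt "-0.029 -0.0258 0 0" --pt "-0.029 -0.0258 0 0" --pt "-0.029 -0.0258 0 0" --pt "-0.029 -0.0258 0 0" --pt "-0.02 -0.018 0 0" --pt "-0.01 -0.009 0 0" --claw 0.045

```text
t: 1.8
eef_pos: [0.5094, 0.0995, 0.4047]
tool_rot: [0.0, 0.19, 0.982, -0.0]
contact_force: [-0.3, 0.5, -0.5]
gripper_width: 0.525
```

Call:
play_rows --pt "0 0 0 8" --pt "0 0 0 8" --pt "0 0 0 8" --pt "0 0 0 8" --pt "0 0 0 8" --pt "0 0 0 8" --pt "0 0 0 8" --pt "0 0 0 8" --pt "0 0 0 8" --pt "0 0 0 0" --pt "0 0 0 0"

```text
t: 2.9
eef_pos: [0.5087, 0.1036, 0.4046]
tool_rot: [-0.0, 0.728, 0.686, -0.0]
contact_force: [-0.4, 0.1, -0.0]
gripper_width: 0.527
```

```bash
cat > st.py <<'E'
from h import *
from scipy.spatial.transform import Rotation as Ro
from fit import W,pt
def state():
    o=sensors.get_obs(); q=o['tool_rot']; R=Ro.from_quat([q[1],q[2],q[3],q[0]]).as_matrix()
    print('t',o['t'],'pos',o['eef_pos'].round(4),'F',o['contact_force'].round(2),'T',o['torque'].round(2),'w',round(o['gripper_width'],4)); return o,R
def target(p,out,y,z): 
    w=W(p,pt(out,y,0)); w[2]=z; return w
E
python3 - <<'E'
from st import *
o,R=state(); print(R.round(4))
p=np.load('reader.npy'); yd=np.degrees(np.arctan2(R[1,1],R[0,1])); print('tool y deg',yd,'want',np.degrees(p[2])-90, 'turn',yd-(np.degrees(p[2])-90))
t=target(p,.054,.0275,o['eef_pos'][2]); print('target',t,'tool shift',R.T@(t-o['eef_pos']))
for n in('side','top'):
    c=grab(n); cv2.imwrite(f'pics/{n}1.png',c['frame'])
E
```

```text
t 2.9 pos [0.5087 0.1036 0.4046] F [-0.39  0.11 -0.01] T [ 0.03  0.02 -0.02] w 0.5271
[[ 5.900e-02  9.983e-01 -4.000e-04]
 [ 9.983e-01 -5.900e-02  2.000e-04]
 [ 2.000e-04 -4.000e-04 -1.000e+00]]
tool y deg -3.3841301027773296 want -4.200597875527421 turn 0.8164677727500917
target [0.51044889 0.10816863 0.40457776] tool shift [4.71247043e-03 1.49474850e-03 2.96886984e-07]
```

Call:
play_rows --pt "0.0047 0.0015 0.01 0.8" --pt "0 0 0.02 0" --pt "0 0 0.025 0" --pt "0 0 0.025 0" --pt "0 0 0.025 0" --pt "0 0 0.02 0" --pt "0 0 0.01 0" --pt "0 0 0 0" --pt "0 0 0 0"

```text
t: 3.9
eef_pos: [0.5112, 0.1078, 0.27]
tool_rot: [0.0, 0.734, 0.679, 0.0]
contact_force: [-0.3, 0.3, -0.1]
gripper_width: 0.531
```

```bash
python3 - <<'E'
from st import *
o,R=state()
for n in('side','top'):
    c=grab(n); cv2.imwrite(f'pics/{n}2.png',c['frame'])
    g=o['eef_pos']; P=[g+R@np.array([x,y,.168]) for y in(-.0275,.0275) for x in(-.011,.011)]; print(n,proj(c,P).round(1).tolist())
s=load('side')['frame'];t=load('top')['frame']
a=cv2.resize(s[130:260,200:330],None,fx=4.5,fy=4.5,interpolation=cv2.INTER_CUBIC)
cv2.imwrite('pics/side2c.png',a)
cv2.imwrite('pics/top2c.png',cv2.resize(t[165:260,205:325],None,fx=6,fy=6,interpolation=cv2.INTER_CUBIC))
E
```

```text
t 3.9 pos [0.5112 0.1078 0.27  ] F [-0.29  0.27 -0.07] T [-0.03 -0.01 -0.05] w 0.5314
side [[244.4, 210.6], [243.6, 203.9], [269.0, 207.9], [267.8, 201.2]]
top [[283.4, 234.1], [275.7, 233.7], [284.4, 214.6], [276.7, 214.2]]
```

View pics/side2c.png

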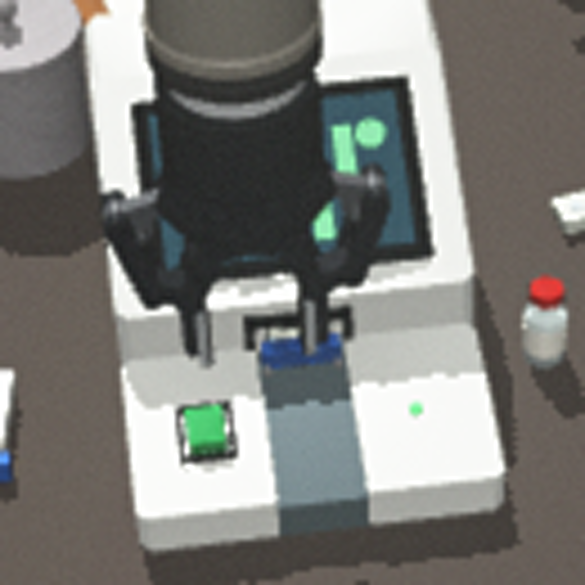

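View pics/top2c.png

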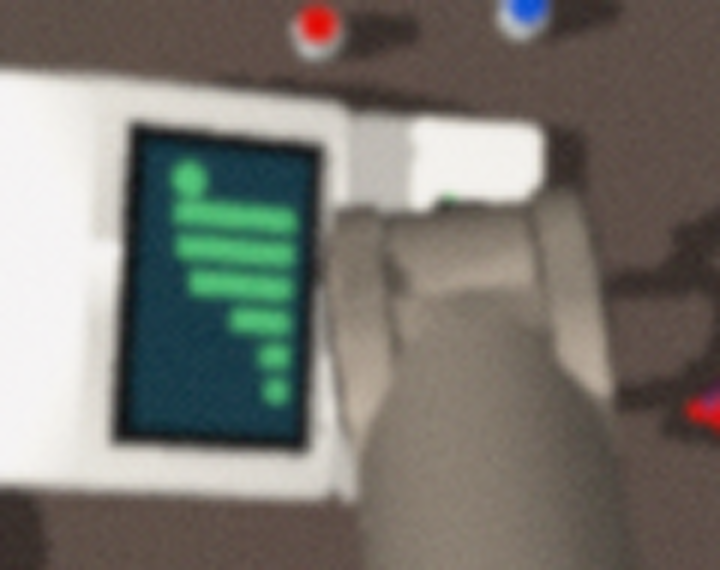

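The side crop shows the tips at about (245,211) and (270,209). They are 24.4 px apart, matching 55 mm, with the left tip in line with the key and the right one with the tray. I'll shift 2 mm more downhill and come down to just above the key.

Call:
play_rows --pt "-0.002 -0.0005 0.006 0" --pt "0 0 0.01 0" --pt "0 0 0.01 0" --pt "0 0 0.01 0" --pt "0 0 0.006 0" --pt "0 0 0.002 0" --pt "0 0 0 0" --pt "0 0 0 0"

```text
t: 4.8
eef_pos: [0.5104, 0.1058, 0.2259]
tool_rot: [0.0, 0.734, 0.679, 0.0]
contact_force: [0.3, -0.6, 0.2]
gripper_width: 0.528
```

```bash
python3 - <<'E'
from st import *
o,R=state()
s=grab('side')['frame']
cv2.imwrite('pics/side3c.png',cv2.resize(s[165:260,215:315],None,fx=6,fy=6,interpolation=cv2.INTER_CUBIC))
E
```

```text
t 4.8 pos [0.5104 0.1058 0.2259] F [ 0.32 -0.57  0.21] T [ 0.05 -0.01  0.03] w 0.528
```

View pics/side3c.png

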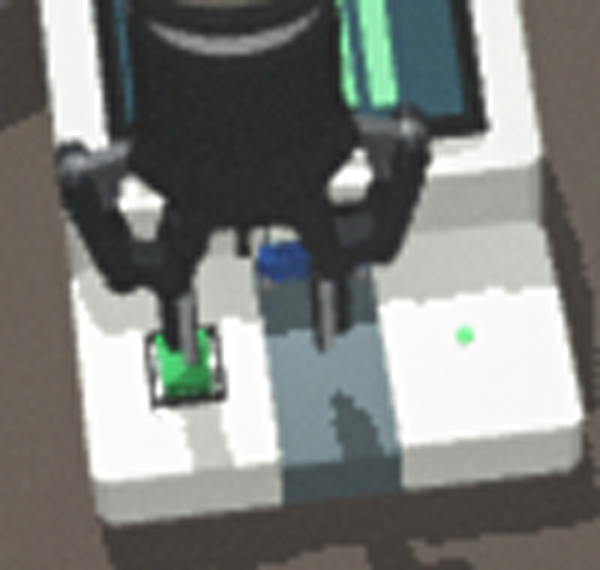

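Left tip is over the green key (crop 190,360), right tip over the middle of the tray (325,345), and the cartridge is still in the slot. Pressing gently now.

Call:
play_rows --pt "0 0 0.002 0" --pt "0 0 0.002 0" --pt "0 0 0.001 0" --pt "0 0 0.001 0" --pt "0 0 0.001 0" --pt "0 0 0.001 0" --pt "0 0 0.001 0" --pt "0 0 0.001 0" --pt "0 0 0 0" --pt "0 0 0 0"

```text
t: 5.85
eef_pos: [0.5103, 0.1058, 0.2158]
tool_rot: [0.0, 0.734, 0.679, 0.0]
contact_force: [0.6, 1.1, 3.5]
gripper_width: 0.526
```

```bash
python3 - <<'E'
from st import *
o,R=state()
s=grab('side')['frame']
cv2.imwrite('pics/side4c.png',cv2.resize(s[165:260,215:315],None,fx=6,fy=6,interpolation=cv2.INTER_CUBIC))
E
```

```text
t 5.85 pos [0.5103 0.1058 0.2158] F [0.61 1.11 3.48] T [ 0.14  0.08 -0.04] w 0.5261
```

View pics/side4c.png

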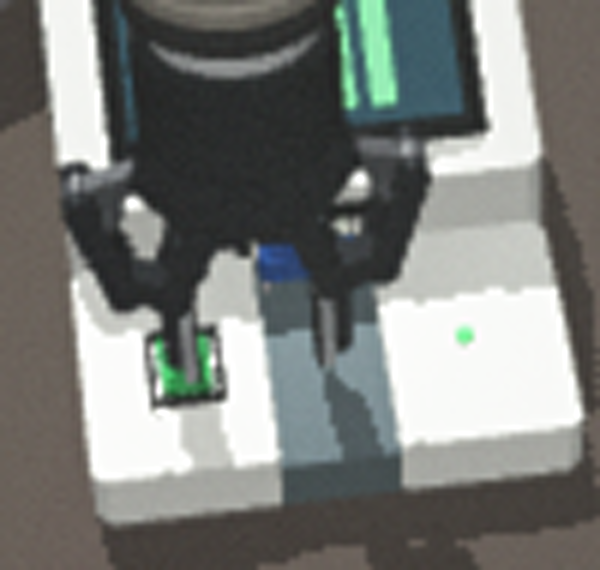

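Contact at 3.5 N, roughly 4 mm of key travel, and the blue grip is still at the slot (285,262). Pressing further.

Call:
play_rows --pt "0 0 0.001 0" --pt "0 0 0.001 0" --pt "0 0 0.001 0" --pt "0 0 0.0005 0" --pt "0 0 0 0" --pt "0 0 0 0" --pt "0 0 0 0"

```text
t: 6.6
eef_pos: [0.5102, 0.1054, 0.2122]
tool_rot: [0.0, 0.734, 0.679, -0.0]
contact_force: [0.8, -3.6, 5.0]
gripper_width: 0.53
```

```bash
python3 - <<'E'
from st import *
o,R=state()
s=grab('side')['frame']
cv2.imwrite('pics/side5c.png',cv2.resize(s[165:260,215:315],None,fx=6,fy=6,interpolation=cv2.INTER_CUBIC))
E
```

```text
t 6.6 pos [0.5102 0.1054 0.2122] F [ 0.82 -3.56  4.99] T [-0.49  0.05 -0.01] w 0.53
```

View pics/side5c.png

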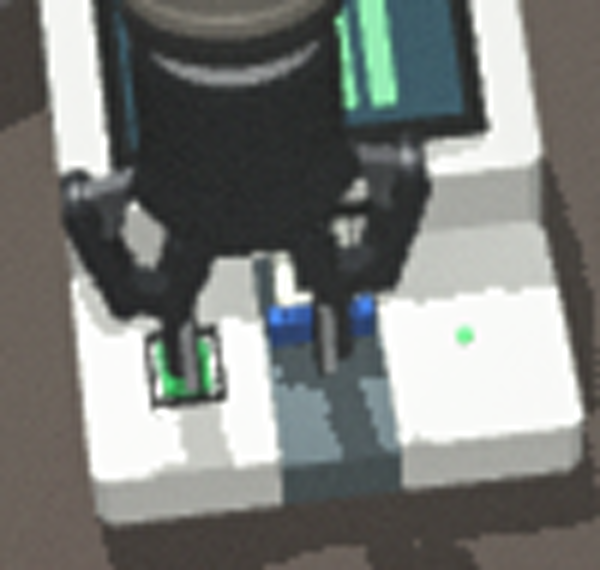

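The cartridge has popped out: its blue grip (crop 270–375, 320) is trapped against the right finger, and the key is down. I'll hold for half a second and check that it's stable.

Call:
play_rows --pt "0 0 0 0" --pt "0 0 0 0" --pt "0 0 0 0" --pt "0 0 0 0" --pt "0 0 0 0" --pt "0 0 0 0"

```text
t: 7.25
eef_pos: [0.5102, 0.1055, 0.2122]
tool_rot: [0.0, 0.734, 0.679, -0.0]
contact_force: [0.2, -4.4, 4.4]
gripper_width: 0.529
```

```bash
python3 - <<'E'
from st import *
o,R=state()
c=grab('side'); s=c['frame']; t=grab('top')['frame']
p=np.load('reader.npy')
for u,v in((215+285/6,165+322/6),(215+368/6,165+318/6)):
    w=world(c,u,v); d=w-[p[0],p[1],0]; cc,ss=np.cos(p[2]),np.sin(p[2]); print('grip front, reader frame',(cc*d[0]+ss*d[1]).round(4),(-ss*d[0]+cc*d[1]).round(4),w[2].round(4))
cv2.imwrite('pics/side6c.png',cv2.resize(s[165:260,215:315],None,fx=6,fy=6,interpolation=cv2.INTER_CUBIC))
cv2.imwrite('pics/both6.png',np.hstack([s[:,:400],t[:,100:500]]))
E
```

```text
t 7.25 pos [0.5102 0.1055 0.2122] F [ 0.15 -4.44  4.38] T [-0.88 -0.06 -0.03] w 0.5286
grip front, reader frame -0.0462 0.0138 0.0518
grip front, reader frame -0.0439 -0.0188 0.0464
```

View pics/side6c.png

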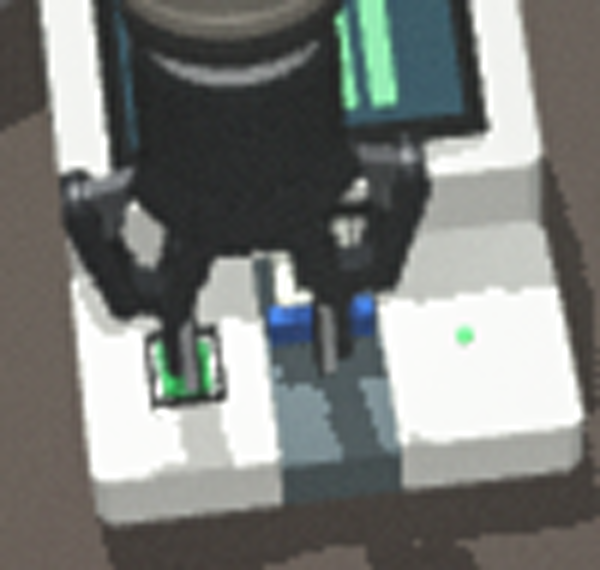

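View pics/both6.png

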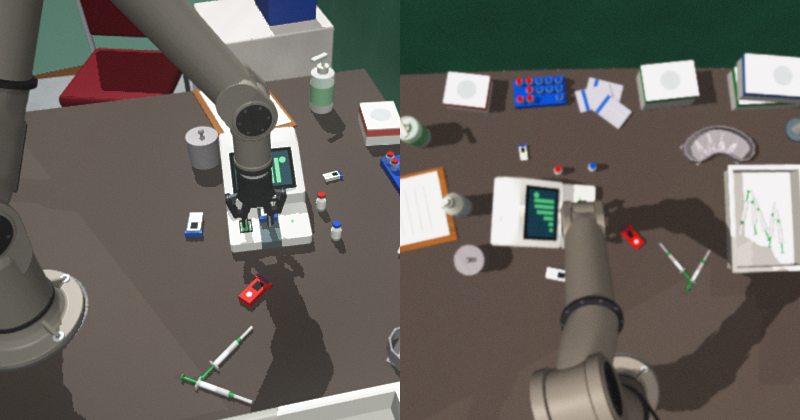

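The scene hasn't changed. The grip's front sits at reader x ≈ -45 mm, so the tail is still in the slot, the key is down, and everything else is where it was. Handing in.

```bash
python3 - <<'E'
from h import *
print(bot.hand_in())
E
```

```text
the job is handed in; nothing more can be done
None
```

The job is handed in: one fingertip is holding the green eject key down, and the used cartridge has popped out and is trapped against the other finger. It took about 7.3 s of the 32 s allowed.

- **Set-up:** I found the reader with both cameras, whose separate fits agreed to about 1 mm in position and 0.5° in angle. I then set the fingertips 55 mm apart, one over the key and one over the tray, and pressed down slowly.
- **Key:** I estimate it is about 7.5 mm down out of 8, with 4 to 5 N upward on the tool. That comes from the force and arm height, since the key's travel can't be read directly.
- **Cartridge:** its front is at about x = -45 mm in the reader's frame, so the tail is still about 25 mm short of leaving the slot. It is pushing on the catching finger with about 4 N. That is more than the pusher's stated force of about 2 N, and I did not look into why.
- **Stability:** over the last 0.65 s before handing in, the arm's pose and the picture did not change.
- **Other objects:** the vials, syringes, spare cartridge and everything else in view were where they started.

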